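# Set the gib screw of a tile scorer

### The arm

A 7-joint arm with a two-finger parallel gripper is mounted at the origin on a cart in front of the work surface, level with it; the furniture and walls round the work are solid. World frame = base frame: x ahead of the robot, y to its left, z up, the work surface at z = 0. Lengths are in m, angles in degrees, forces in N, time in s.
With the tool pointing down it reaches from about 0.375 to 0.925 m from the base axis. Payload 3.1 kg.
Tool frame: the origin (TCP) lies at the very end of the fingers, on their centre line; the grasp point (between the pads) lies r.hold_point_z behind it (r.hold_point_z is the distance from the TCP to the grasp point, in m); z points along the fingers, y is the line along which they close (so a half turn about z gives the same grasp; the last joint's range is limited). The gripper opens to 85 mm and grips with 20 to 120 N. Pads are 22 mm wide; open, the fingers measure 114 mm over their backs; the gripper's body (76 mm by 85 mm) begins 54 mm behind the grasp point. The pads swing forward as they close: fully open they stand 13 mm farther back than shut.
Start: joints at [-73.384, 21.939, 2.515, 91.553, -1.026, 66.532, -2.859], TCP at [0.246, 0.602, 0.192] pointing down, gripper open.
Joint ranges: [-149.38, 149.38], [-23.57, 123.04], [-84.95, 90], [0, 143.3], [-89.99, 269.99], [3.08, 112.72], [-163.45, 163.45]. Speed limits (degrees/s): [159.86, 159.86, 180, 180, 180, 180, 180].

### API

Orientations are given as [roll, pitch, yaw] about the fixed x, y, z axes, in that order (R = Rz(yaw) Ry(pitch) Rx(roll)).
In Python, from workcell import status, snapshot, r, boxes_of gives the robot as it stands. The module is installed in compiled form; this text tells all that it offers.
- The arm moves only by the tool move_arm, never from a script. Its argument "increments" is a list of rows, each a list of 7 numbers: the shift along the tool's x, y, z in units of 50 mm (1.0 is 50 mm), then the turn, a rotation vector about the tool's x, y, z in units of 8 degrees (1.0 is 8 degrees), then the finger opening in mm, from 0 to 85.4. A call has 1 to 10 rows; each row is the pose to reach, as a shift and turn from the pose commanded when the call began, along the tool's axes at that moment; what a row does not reach only later rows make up. A row lasts 1/10 s, in which the tool goes at most 50 mm and 8.59 degrees, less where a joint would pass 70% of its speed; a pose out of reach is approached as far as the arm can. A call with a gripper value outside its range is refused whole. The fingers move at their own pace and stop on an object; "force" is the grip in N (left out, the last holds). Time passes only in rows, so rows that repeat a pose let the fingers close. It gives the time, the measured TCP pose, the force, the opening and the grip force at its end, in the units of the state.
- status.state(): the state, without advancing time (a new reading comes with each control period).
- snapshot(name): name is "scene" or "side" or "wrist"; returns a dict with "color" (480x640x3 uint8, red, green, blue), "range_z" (480x640 float32, m along the optical axis (not along the pixel's ray), 0 where there is no reading), "vertical_fov" (degrees; the focal length in pixels is half the picture's height over the tangent of half this angle, whatever the lens; pixels are square), "cx", "cy" (the principal point, pixels), "position" and "rotation" of the camera in the world. Camera axes: x right, y down, z forward; pixel columns grow to the right and rows downward; lengths in m; the calibration is good to about 2 mm. A picture is of the moment at which its call begins.
- r.finish_job(): hands the job in; it is judged then, once.
Trained networks look in a picture, given as the dict that the camera call returned (one of the last four; its "shot" number tells which), for a name from the list of things; names that differ only in an ending like _2 or _b are one class to them, and where a whole thing is asked for, a point or a joint stands for the part that bears it (a point fixed in the world has none). Each returns a list of dicts, best first, with "confidence" (0 to 1); they miss things now and then, are a little off and sometimes report something else, mostly with a low value. They report only what shows in the picture. A call takes as long as a camera call.
- boxes_of(picture, thing): "rect" ([centre column, centre row, width, height] in pixels, round what is visible of it).
The state is a dict: "time_s": time; "joints": joint angles; "dq": joint speeds; "joint_torque": joint torques, N m; "tcp_pos": TCP position; "ee_rot": TCP orientation; "contact_force": force on the tool from outside, world axes, zero at the start; "moment": the same for the moment, N m; "grip_width": finger opening in m; "grasp_force": force on a finger pad.
Only numpy, scipy, OpenCV 4.12 (cv2) and the standard library are available. Lean on these libraries where they do the work, as an engineer would, in place of code of your own. Each camera call takes 0.05 s, during which the arm holds its last target. There are 200 camera calls.

### The job

Slide the carriage of the tile scorer all the way home against its thick end block. With it there, turn the upright thumbscrew on the carriage clockwise until you feel it bottom firmly, no more than finger tight, then back it off a quarter of a turn and let go, leaving the carriage home. Leave the things lying round the scorer where they are.

Things in the scene. Friction and masses are not known exactly. Their poses are not given: they have to be found in the camera images.
- tile_scorer: hand tile scorer, fixed to the table: grey base plate 110 (its x) x 300 (its y) x 14 mm high, with two steel guide rods along its y. Origin: centre of the underside. At the -y end stands the thick dark steel end block (30 mm thick, top at 63 mm): the home end. At the +y end is a thin aluminium end plate (10 mm thick, top at 59 mm).
- carriage (a joint): position of the carriage along the rods in m: 0 = home, touching the thick dark end block; grows toward the thin end plate (the scorer's +y), at most 0.13. It slides with about 5 N of friction and stays where it is left.
- thumbscrew: plain steel thumbscrew, upright in the middle of the carriage (aluminium block 76 x 70 mm, top 64 mm above the table). Origin: on the screw's axis at the carriage's top face; z: the axis, up. Head: a flat spade 32 mm long (its x), 9 mm thick (its y), from 7 to 36 mm above the origin, over a round collar 18 mm across, ending 9 mm above the origin.
- thumbscrew_grip (a point): point on the screw's axis in the spade, 27 mm above the carriage's top face, where the spade's two flats are gripped (9 mm apart, axes as thumbscrew; fingertips down to at most 17 mm below this point, to clear the collar). The carriage can be drawn along by this grip. Right-handed screw: clockwise seen from above drives it in; its height hardly changes.
- gib_screw_hole (a point): hole of the thumbscrew in the carriage's top face. Running free, the screw takes 0.04 N m. Where it bottoms is hidden and differs every time, 0.8 to 3 rad clockwise of the start; from there the torque climbs by 2 N m per rad of further turning. 0.1 to 0.25 N m more than free running is finger tight, 0.35 too tight. The quarter turn counts from the first touch.
- tile_a: glazed test tile 40 x 60 x 9 mm, lying loose beside the scorer, a bystander; origin: centre of its underside
- tile_b: glazed test tile 40 x 60 x 9 mm, lying loose beside the scorer, a bystander; origin: centre of its underside
- kidney: wooden kidney rib 46 x 116 x 8 mm, lying loose beside the scorer, a bystander; origin: centre of its underside
- tape: roll of masking tape 98 x 96 x 25 mm, lying loose beside the scorer, a bystander; origin: centre of its underside
- pencil: pencil 156 mm long, 7 mm thick, lying loose beside the scorer, a bystander; origin: centre of its underside

How it is judged (in metres and radians):
On the way, in this order (a step that is already met when the one before it is completed fails the run):
1. the carriage is home against the thick end block (value of joint carriage below 0.003 m), for 0.2 s.
2. with the carriage home, the thumbscrew is bottomed finger tight (value of joint carriage below 0.004 m and contact force between screw_tab and gib_tab above 5 N), for 0.2 s.
At the end, for the whole second after the job is handed in: the carriage is within 4 mm of home and the thumbscrew rests, released, a quarter turn (90 degrees, 20 either way) back from where it bottoms (value of joint carriage below 0.004 m and x of gib_tab in the frame of thumbscrew between -0.01165 and -0.0028 m and y of gib_tab in the frame of thumbscrew below 0 m and angular speed of thumbscrew below 0.1 rad/s); the robot touches nothing.
It fails at once if the thumbscrew is overtightened (bottoming torque over 0.37 N m) (contact force between screw_tab and gib_tab above 25 N).
It fails at once if a bystander is moved more than 30 mm (distance of any of tile_a, tile_b, kidney, tape, pencil from where it was at the start of the episode above 0.03 m).
It also fails if it takes over 72 s, if anything falls off the work surface, if the arm or the gripper's body presses on something with over 40 N, if the wrist force passes 120 N, or if a joint passes its speed limit or range.

## Working session

There is one attempt and no reset: what is moved stays moved. The work goes in short steps, Python scripts to look and compute and a tool call to move; the robot and the scene stay as the last step left them, time stands still between calls to the robot, and variables do not carry over. Pictures are saved under pics/ and viewed, at most 10 in all, crops included, and the job is handed in when it is done.

Besides the shell and the picture viewer there is one more tool, called after ">>>" as name(argument=value, ...) on one line, values as JSON. move_arm: Moves the arm, as the interface text tells. Its arguments: {"type":"object","properties":{"increments":{"type":"array","items":{"type":"array","items":{"type":"number"}}},"force":{"type":"number"}},"required":["increments"]}

```bash
mkdir -p pics; cat > h.py <<'E'
import numpy as np, cv2
from workcell import status, snapshot, r, boxes_of
from scipy.spatial.transform import Rotation as R
def f_of(p): return 240/np.tan(np.radians(p["vertical_fov"]/2))
def cloud(p):
    f=f_of(p); z=p["range_z"]; v,u=np.mgrid[0:480,0:640]
    c=np.stack([(u-p["cx"])/f*z,(v-p["cy"])/f*z,z],-1)
    Rm=np.array(p["rotation"]); 
    if Rm.shape!=(3,3): print("rot",Rm)
    w=c@Rm.T+np.array(p["position"]); w[z==0]=np.nan
    return w
E
python3 - <<'E'
from h import *
print(status.state(), r.hold_point_z)
ims=[]
for n in ["scene","side"]:
    p=snapshot(n); np.savez(f"{n}0.npz",**{k:p[k] for k in p if k!="shot"})
    print(n,p["position"],p["vertical_fov"],np.shape(p["rotation"]))
    W=cloud(p)
    for t in ["tile_scorer","carriage","thumbscrew"]:
        for b in boxes_of(p,t)[:2]:
            u,v,w,h=b["rect"]; print(t,np.round(b["rect"]),round(b["confidence"],2),np.round(W[int(v),int(u)],3))
    cv2.imwrite(f"pics/{n}0.png",p["color"][:,:,::-1])
E
```

```text
{'time_s': 0.0, 'joints': array([-73.38323151,  21.99293425,   2.5114626 ,  91.64983866,
        -1.02626792,  66.53237936,  -2.85908369]), 'dq': array([-0.08071584, -0.0008563 ,  0.11397871,  0.0575513 ,  0.03643098,
        0.10548633, -0.03181861]), 'joint_torque': array([-3.06869088e-04, -4.33469653e+01,  1.02414619e+00, -2.49516445e+01,
        1.05034336e-02,  1.17152769e-02, -2.35092607e-06]), 'tcp_pos': array([0.24541632, 0.60074467, 0.19057009]), 'ee_rot': array([-1.79847524e+02,  7.59917184e-03,  1.57784010e+02]), 'contact_force': array([-0.24857107,  0.07698727, -0.98502503]), 'moment': array([0.04857321, 0.02523366, 0.07687986]), 'grasp_force': 0.0, 'grip_width': 0.08534569946549737} 0.0187
scene [ 0.24828523 -0.70919838  0.68816052] 57.301593164645496 (3,)
rot [-136.10032893    0.96686165  -33.65339228]Traceback (most recent call last):
  File "<stdin>", line 7, in <module>
  File "h.py", line 10, in cloud
    w=c@Rm.T+np.array(p["position"]); w[z==0]=np.nan
      ~~~~~~^~~~~~~~~~~~~~~~~~~~~~~~
ValueError: operands could not be broadcast together with shapes (480,640) (3,)
```

```bash
sed -i 's/Rm=np.array(p\["rotation"\]);.*/Rm=R.from_euler("xyz",p["rotation"],degrees=True).as_matrix()/; /rot",Rm/d' h.py
python3 - <<'E'
from h import *
for n in ["scene","side"]:
    p=snapshot(n); np.savez(f"{n}0.npz",**{k:p[k] for k in p if k!="shot"})
    print(n,p["position"],p["vertical_fov"],p["rotation"])
    W=cloud(p)
    for t in ["tile_scorer","carriage","thumbscrew","tape"]:
        for b in boxes_of(p,t)[:2]:
            u,v,w,h=b["rect"]; print(t,np.round(b["rect"]),round(b["confidence"],2),np.round(W[int(v),int(u)],3))
    cv2.imwrite(f"pics/{n}0.png",p["color"][:,:,::-1])
a=cv2.imread("pics/scene0.png");b=cv2.imread("pics/side0.png")
cv2.imwrite("pics/both0.png",cv2.resize(np.vstack([a,b]),(400,600),interpolation=cv2.INTER_AREA))
E
```

```text
scene [ 0.24828523 -0.70919838  0.68816052] 57.301593164645496 [-136.10032893    0.96686165  -33.65339228]
tile_scorer [313. 277. 124. 118.] 0.66 [ 0.539 -0.25   0.043]
carriage [308. 263.  48.  46.] 0.55 [ 0.54  -0.232  0.063]
thumbscrew [307. 249.  15.  18.] 0.62 [ 0.545 -0.222  0.09 ]
tape [339. 234.  42.  43.] 0.66 [ 0.681 -0.146 -0.004]
side [ 0.09760822 -0.33347113  0.83419887] 43.7523861719956 [-148.15672248   -0.64486225  -70.99406037]
tile_scorer [331. 263. 201. 111.] 0.93 [ 0.518 -0.222  0.062]
thumbscrew [335. 233.   7.  24.] 0.52 [ 0.548 -0.217  0.098]
tape [316. 191.  51.  50.] 0.86 [ 0.68  -0.143  0.001]
```

View pics/scene0.png

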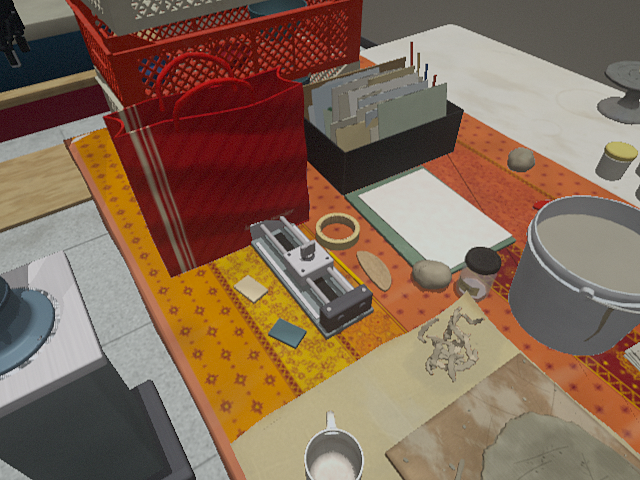

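View pics/side0.png

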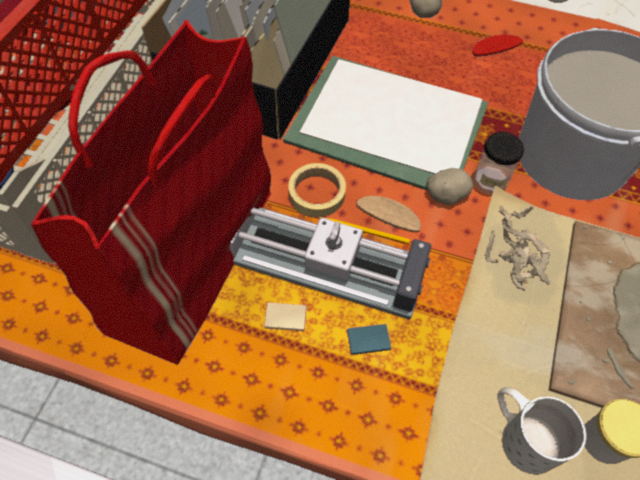

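```bash
python3 - <<'E'
from h import *
P=[]
for n in ["scene","side"]:
    p=dict(np.load(n+"0.npz")); W=cloud(p).reshape(-1,3); P.append(W[np.isfinite(W[:,0])])
for W in P:
    L=(abs(W[:,0]-.53)<.13)&(abs(W[:,1]+.24)<.2)
    Q=W[L]
    top=Q[(Q[:,2]>.055)&(Q[:,2]<.070)]
    print("top65 n",len(top),top.min(0),top.max(0))
    sp=Q[(Q[:,2]>.078)&(Q[:,2]<.106)&(np.hypot(Q[:,0]-.545,Q[:,1]+.22)<.04)]
    print("spade",len(sp),sp.mean(0),sp.max(0)); 
    U,S,V=np.linalg.svd(sp[:,:2]-sp[:,:2].mean(0)); print("dir",V[0],np.degrees(np.arctan2(V[0,1],V[0,0])),S/np.sqrt(len(sp)))
Q=np.vstack(P)
# top-down height map, 2mm
x0,y0,s=.30,-.50,.002
H=np.zeros((300,250))
m=(Q[:,0]>x0)&(Q[:,0]<x0+.5)&(Q[:,1]>y0)&(Q[:,1]<y0+.6)
q=Q[m]; i=((q[:,1]-y0)/s).astype(int);j=((q[:,0]-x0)/s).astype(int)
np.maximum.at(H,(i,j),q[:,2])
im=np.clip(H/.12*255,0,255).astype(np.uint8)
im=cv2.applyColorMap(im,cv2.COLORMAP_JET)[::-1,:]
cv2.imwrite("pics/h.png",cv2.resize(im,None,fx=2,fy=2,interpolation=cv2.INTER_NEAREST))
# bag extents
b=Q[(Q[:,2]>.12)&(Q[:,0]<.9)&(Q[:,0]>.1)&(Q[:,1]>-.5)&(Q[:,1]<.6)]
for z in [.05,.1,.15,.2,.25,.3,.35,.4,.45]:
    c=Q[(abs(Q[:,2]-z)<.01)&(Q[:,0]<.9)&(Q[:,0]>.2)&(Q[:,1]>-.15)&(Q[:,1]<.5)]
    if len(c): print(z,len(c),"x",np.percentile(c[:,0],[1,99]).round(3),"y",np.percentile(c[:,1],[1,50,99]).round(3))
E
```

```text
top65 n 2254 [ 0.4005679  -0.35725995  0.05500659] [ 0.64797566 -0.05677722  0.06996487]
spade 160 [ 0.54967768 -0.21884311  0.09075966] [ 0.56602139 -0.21100634  0.099689  ]
dir [-0.99988617  0.01508778] 179.13550083921814 [0.00903578 0.00257399]
top65 n 3517 [ 0.40003737 -0.35944486  0.05502214] [ 0.64648357 -0.05886649  0.0699835 ]
spade 189 [ 0.54768244 -0.21687161  0.09564165] [ 0.566859   -0.21102625  0.10389317]
dir [-0.99998933 -0.00461909] -179.73534469169905 [0.00932145 0.00296414]
0.05 4851 x [0.318 0.891] y [-0.146 -0.061  0.335]
0.1 5536 x [0.319 0.896] y [-0.075 -0.048  0.235]
0.15 7562 x [0.319 0.896] y [-0.068  0.038  0.419]
0.2 8998 x [0.32  0.884] y [-0.071  0.052  0.44 ]
0.25 9423 x [0.32  0.865] y [-0.063  0.03   0.373]
0.3 12185 x [0.319 0.845] y [-0.062  0.034  0.262]
0.35 3543 x [0.387 0.88 ] y [-0.063  0.203  0.459]
0.4 1366 x [0.408 0.656] y [0.196 0.202 0.359]
```

View pics/h.png

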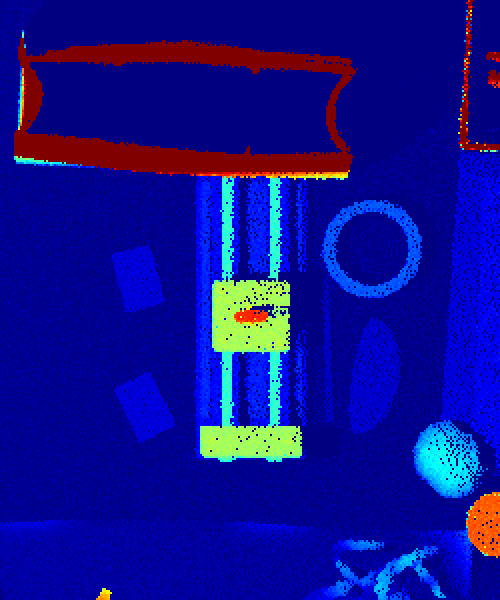

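The scene shows the red bag standing directly beyond the scorer's far end and crates further left, so the arm has to go over them. The spade is at about (0.550, -0.217), its flats facing world y, and the carriage is about 75 mm from home toward -y. I'll lift first.

>>> move_arm(increments=[[0,0,-1,0,0,0,85],[0,0,-2,0,0,0,85],[0,0,-3,0,0,0,85],[0,0,-4,0,0,0,85],[0,0,-5,0,0,0,85],[0,0,-6,0,0,0,85],[0,0,-7,0,0,0,85],[0,0,-7,0,0,0,85]])

```text
time_s: 1.35
tcp_pos: [0.2464, 0.6031, 0.5522]
ee_rot: [179.0, -0.0, 157.8]
contact_force: [0.1, 0.8, 0.1]
grip_width: 0.0849
grasp_force: 0.0
```

```bash
cat >> h.py <<'E'
def go(x,y,z,yaw):
    "increments (units) from the present pose to a tool-down pose"
    s=status.state(); A=R.from_euler("xyz",s["ee_rot"],degrees=True); B=R.from_euler("xyz",[180,0,yaw],degrees=True)
    d=A.inv().apply(np.array([x,y,z])-s["tcp_pos"])/.05
    print("t",round(s["time_s"],2),"tcp",s["tcp_pos"].round(4),"rot",s["ee_rot"].round(2),"j",s["joints"].round(1),"F",s["contact_force"].round(1),"M",s["moment"].round(3),"w",round(s["grip_width"],4))
    print("inc",d.round(3),((A.inv()*B).as_rotvec(degrees=True)/8).round(3))
E
python3 - <<'E'
from h import *
P=[]
for n in ["scene","side"]:
    p=dict(np.load(n+"0.npz")); W=cloud(p).reshape(-1,3); P.append(W[np.isfinite(W[:,0])])
Q=np.vstack(P)
az=np.degrees(np.arctan2(Q[:,1],Q[:,0])); rr=np.hypot(Q[:,0],Q[:,1])
for a in range(-40,80,10):
    print(a,[round(float(np.percentile(Q[m][:,2],99.5)),2) if (m:=(abs(az-a)<5)&(abs(rr-q)<.05)).sum()>5 else None for q in np.arange(.15,.9,.1)])
go(.45,-.1,.55,130)
E
```

```text
-40 [0.0, -0.0, 0.0, 0.0, 0.01, 0.05, 0.03, 0.03]
-30 [0.0, 0.0, 0.01, 0.01, 0.06, 0.07, 0.03, 0.1]
-20 [0.0, 0.0, 0.0, 0.01, 0.1, 0.1, 0.03, 0.04]
-10 [0.0, 0.0, 0.33, 0.38, 0.37, 0.32, 0.03, 0.02]
0 [0.0, 0.0, 0.32, 0.32, 0.37, 0.33, 0.13, 0.18]
10 [0.0, 0.0, 0.33, 0.38, 0.38, None, 0.35, 0.35]
20 [0.0, 0.0, 0.01, 0.44, 0.42, 0.4, 0.39, 0.35]
30 [0.0, 0.0, 0.0, 0.43, 0.41, 0.39, 0.23, 0.23]
40 [0.0, -0.0, 0.0, 0.35, 0.41, 0.38, 0.2, 0.29]
50 [0.0, 0.0, 0.0, 0.0, 0.35, 0.35, 0.34, 0.31]
60 [0.0, -0.64, -0.73, 0.0, 0.0, 0.37, 0.35, None]
70 [0.0, -0.73, -0.73, -0.73, 0.33, 0.37, 0.34, -0.73]
t 1.35 tcp [0.2464 0.6031 0.5522] rot [ 1.7903e+02 -5.0000e-02  1.5778e+02] j [-74.   19.    4.1  53.9  -1.4 106.2  -2.8] F [0.1 0.8 0.1] M [ 0.013 -0.039 -0.017] w 0.0849
inc [ -9.087 -11.477  -0.158] [ 0.118 -0.035  3.472]
```

```bash
python3 -c "
from h import *
go(.5,-.15,.53,180)"
```

```text
t 1.35 tcp [0.2464 0.6031 0.5522] rot [ 1.7903e+02 -5.0000e-02  1.5778e+02] j [-74.   19.    4.1  53.9  -1.4 106.2  -2.8] F [0.1 0.8 0.1] M [ 0.013 -0.039 -0.017] w 0.0849
inc [-10.391 -12.031   0.232] [ 0.121  0.018 -2.778]
```

>>> move_arm(increments=[[-0.65,-0.75,0,0,0,-0.17,85],[-1.3,-1.5,0,0,0,-0.35,85],[-1.95,-2.25,0,0,0,-0.52,85],[-2.6,-3,0.05,0,0,-0.7,85],[-3.25,-3.75,0.1,0,0,-0.87,85],[-3.9,-4.5,0.1,0,0,-1.04,85],[-4.55,-5.25,0.1,0,0,-1.22,85],[-5.2,-6,0.1,0,0,-1.4,85],[-5.85,-6.75,0.15,0,0,-1.56,85],[-6.5,-7.5,0.15,0,0,-1.74,85]])

```text
time_s: 2.35
tcp_pos: [0.405, 0.1293, 0.5341]
ee_rot: [180.0, -0.0, 171.8]
contact_force: [0.5, -0.1, 0.6]
grip_width: 0.085
grasp_force: 0.0
```

```bash
python3 -c "
from h import *
go(.54,-.217,.53,180)"
```

```text
t 2.35 tcp [0.405  0.1293 0.5341] rot [ 1.7997e+02 -1.0000e-02  1.7175e+02] j [-52.3 -10.8  23.6  86.8   4.4 103.2  53.6] F [ 0.5 -0.1  0.6] M [-0.043 -0.06   0.015] w 0.085
inc [-3.666 -6.467  0.077] [ 4.000e-03 -1.000e-03 -1.031e+00]
```

>>> move_arm(increments=[[-0.46,-0.81,0,0,0,-0.13,85],[-0.92,-1.62,0,0,0,-0.26,85],[-1.37,-2.42,0,0,0,-0.39,85],[-1.83,-3.23,0,0,0,-0.52,85],[-2.29,-4.04,0,0,0,-0.64,85],[-2.75,-4.85,0,0,0,-0.77,85],[-3.21,-5.66,0,0,0,-0.9,85],[-3.67,-6.47,0.08,0,0,-1.03,85],[-3.67,-6.47,0.08,0,0,-1.03,85],[-3.67,-6.47,0.08,0,0,-1.03,85]])

```text
time_s: 3.35
tcp_pos: [0.5393, -0.2164, 0.5292]
ee_rot: [-179.9, -0.2, 179.7]
contact_force: [-0.7, 0.1, 0.1]
grip_width: 0.0852
grasp_force: 0.0
```

```bash
python3 -c "
from h import *
go(.55,-.22,.22,180)"
```

```text
t 3.35 tcp [ 0.5393 -0.2164  0.5292] rot [-179.95   -0.18  179.68] j [-26.8  13.9  58.4  69.8 -11.9 102.7 117.9] F [-0.7  0.1  0.1] M [ 0.016  0.005 -0.055] w 0.0852
inc [-0.234 -0.064  6.183] [-0.007 -0.022 -0.04 ]
```

>>> move_arm(increments=[[-0.23,-0.06,0.7,0,0,0,85],[-0.23,-0.06,1.4,0,0,0,85],[-0.23,-0.06,2.1,0,0,0,85],[-0.23,-0.06,2.8,0,0,0,85],[-0.23,-0.06,3.5,0,0,-0.04,85],[-0.23,-0.06,4.2,0,0,-0.04,85],[-0.23,-0.06,4.9,0,0,-0.04,85],[-0.23,-0.06,5.6,0,0,-0.04,85],[-0.23,-0.06,6.2,0,0,-0.04,85],[-0.23,-0.06,6.2,0,0,-0.04,85]])

```text
time_s: 4.35
tcp_pos: [0.5488, -0.2127, 0.2166]
ee_rot: [179.7, -0.4, -179.5]
contact_force: [-0.6, 0.6, 0.6]
grip_width: 0.0853
grasp_force: 0.0
```

```bash
python3 - <<'E'
from h import *
go(.55,-.217,.11,180)
p=snapshot("wrist"); W=cloud(p); cv2.imwrite("pics/w1.png",p["color"][:,:,::-1])
print(p["position"],p["rotation"])
for t in ["thumbscrew","carriage"]:
  for b in boxes_of(p,t)[:2]: print(t,np.round(b["rect"]),b["confidence"])
Q=W.reshape(-1,3); Q=Q[np.isfinite(Q[:,0])]
sp=Q[(Q[:,2]>.094)&(Q[:,2]<.106)&(np.hypot(Q[:,0]-.55,Q[:,1]+.217)<.03)]
print(len(sp),sp.mean(0),sp.min(0),sp.max(0),np.percentile(sp[:,2],[10,50,90]))
U,S,V=np.linalg.svd(sp[:,:2]-sp[:,:2].mean(0),full_matrices=False); print(np.degrees(np.arctan2(V[0,1],V[0,0])))
r_=cv2.minAreaRect((sp[:,:2]*1000).astype(np.float32)); print(r_)
ct=Q[(abs(Q[:,2]-.064)<.004)&(abs(Q[:,0]-.55)<.06)&(abs(Q[:,1]+.217)<.06)]; print("car",len(ct),cv2.minAreaRect((ct[:,:2]*1000).astype(np.float32)),np.median(ct[:,2]))
E
```

```text
t 4.35 tcp [ 0.5488 -0.2127  0.2166] rot [ 179.72   -0.42 -179.46] j [-26.2  20.4  53.9 100.2 -17.7  68.8 123.2] F [-0.6  0.6  0.6] M [-0.001  0.012 -0.012] w 0.0853
inc [-0.039 -0.097  2.132] [ 0.035 -0.052  0.068]
[ 0.47022923 -0.21496734  0.39934132] [162.13159445  -0.30927592  90.54568121]
thumbscrew [309. 218.  18.  44.] 0.71
carriage [310. 209.  81.  82.] 0.7
395 [ 0.55140872 -0.21644326  0.09930277] [ 0.53642553 -0.22148559  0.09479476] [ 0.56831205 -0.21187616  0.10187789] [0.09772941 0.09951795 0.10064625]
1.6343849376895045
((552.3773803710938, -216.70565795898438), (31.9300594329834, 9.374982833862305), 0.5757445096969604)
car 5160 ((552.5808715820312, -216.31503295898438), (69.97545623779297, 76.14190673828125), 89.91563415527344) 0.06414816103833795
```

View pics/w1.png

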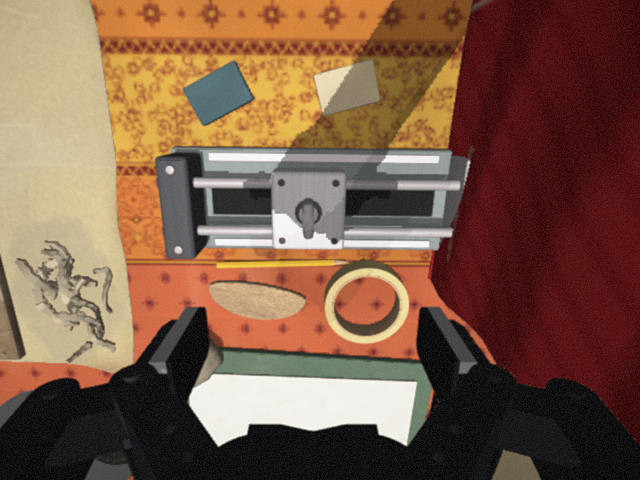

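Wrist view: spade at px (309,218), long axis along world x; the home block is at px (180,205). The measured sizes (32 x 9.4 mm spade, 70 x 76 mm carriage, heights 0.100 and 0.064) match the given ones. Next I descend over the spade.

```bash
python3 -c "
from h import *
go(.552,-.2165,.077,-179)"
```

```text
t 4.5 tcp [ 0.5528 -0.2168  0.2226] rot [ 179.98    0.19 -179.59] j [-26.1  20.3  54.2  99.7 -17.6  68.9 123.2] F [-0.1 -0.3  0.5] M [-0.001 -0.003 -0.002] w 0.085
inc [0.026 0.006 2.912] [ 0.002  0.024 -0.074]
```

>>> move_arm(increments=[[0.02,0,0.5,0,0,-0.07,40],[0.02,0,1.0,0,0,-0.07,40],[0.02,0,1.5,0,0,-0.07,40],[0.02,0,2.0,0,0,-0.07,40],[0.02,0,2.4,0,0,-0.07,40],[0.02,0,2.6,0,0,-0.07,40],[0.02,0,2.75,0,0,-0.07,40],[0.02,0,2.75,0,0,-0.07,40],[0.02,0,2.75,0,0,-0.07,40]])

```text
time_s: 5.4
tcp_pos: [0.5515, -0.2183, 0.0843]
ee_rot: [-180.0, 0.1, -179.2]
contact_force: [0.4, -0.6, 0.6]
grip_width: 0.04
grasp_force: 0.0
```

```bash
python3 -c "
from h import *
snapshot('side')
go(.552,-.2165,.077,-179)"
```

```text
t 5.45 tcp [ 0.5514 -0.2184  0.0843] rot [-1.7996e+02  1.3000e-01 -1.7918e+02] j [-20.1  29.7  47.8 106.6 -26.5  55.3 130.3] F [-1.3 -0.7  0.6] M [-0.052  0.004  0.034] w 0.0401
inc [-0.013  0.038  0.146] [-0.005  0.017 -0.022]
```

>>> move_arm(increments=[[0,0.03,0.15,0,0,0,40],[0,0.03,0.15,0,0,0,40],[0,0.03,0.15,0,0,0,5],[0,0.03,0.15,0,0,0,5],[0,0.03,0.15,0,0,0,5],[0,0.03,0.15,0,0,0,5],[0,0.03,0.15,0,0,0,5],[0,0.03,0.15,0,0,0,5]], force=30)

```text
time_s: 6.25
tcp_pos: [0.5503, -0.2164, 0.0755]
ee_rot: [-180.0, 0.0, -179.2]
contact_force: [0.2, -0.3, 0.5]
grip_width: 0.0048
grasp_force: 0.0
```

```bash
python3 -c "
from h import *
snapshot('side')
go(.552,-.291,.077,-179)"
```

```text
t 6.3 tcp [ 0.5502 -0.2164  0.0755] rot [-180.      0.   -179.18] j [-19.9  30.3  47.3 107.  -27.   54.6 130.5] F [-0.3  0.6  0. ] M [ 0.    -0.006  0.01 ] w 0.0047
inc [-0.014 -1.492 -0.03 ] [-0.     0.    -0.022]
```

```bash
python3 - <<'E'
from h import *
p=snapshot("side"); q=snapshot("scene"); 
a=cv2.resize(p["color"][150:330,220:460],None,fx=2.2,fy=2.2,interpolation=cv2.INTER_CUBIC)
b=cv2.resize(q["color"][180:330,220:420],None,fx=2.6,fy=2.6,interpolation=cv2.INTER_CUBIC)[:396]
w=min(a.shape[1],800); h=min(a.shape[0],b.shape[0],300)
cv2.imwrite("pics/g1.png",cv2.resize(np.hstack([a[:390],b[:390]]),(800,300))[:,:,::-1])
E
```

```text
(no output)
```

View pics/g1.png

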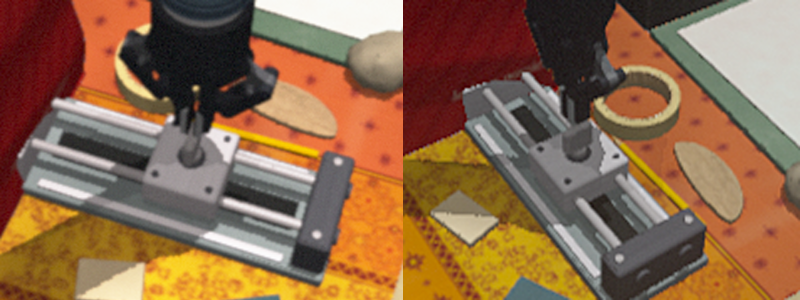

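```bash
python3 - <<'E'
from h import *
for n in ["side","scene","wrist"]:
    p=snapshot(n); W=cloud(p); c=p["color"].astype(int)
    m=np.isfinite(W[...,0])&(np.hypot(W[...,0]-.55,W[...,1]+.217)<.07)&(W[...,2]>.07)&(W[...,2]<.2)
    Q=W[m];b=c[m].sum(1)
    print(n,len(Q))
    for z in np.arange(.07,.2,.01):
        k=abs(Q[:,2]-z-.005)<.005
        for nm,kk in (("dark",k&(b<180)),("light",k&(b>=180))):
            if kk.sum()>3: print(nm,round(z,3),kk.sum(),Q[kk].min(0).round(3)[:2],Q[kk].max(0).round(3)[:2],Q[kk].mean(0).round(3)[:2])
go(.55,-.217,.077,-179)
E
```

```text
side 1661
light 0.07 43 [ 0.535 -0.225] [ 0.565 -0.207] [ 0.548 -0.22 ]
light 0.08 34 [ 0.536 -0.221] [ 0.562 -0.213] [ 0.541 -0.218]
light 0.09 62 [ 0.535 -0.221] [ 0.563 -0.211] [ 0.544 -0.216]
light 0.1 39 [ 0.535 -0.221] [ 0.561 -0.212] [ 0.547 -0.216]
dark 0.11 5 [ 0.546 -0.214] [ 0.556 -0.213] [ 0.552 -0.213]
light 0.11 7 [ 0.54  -0.225] [ 0.542 -0.208] [ 0.541 -0.217]
dark 0.12 36 [ 0.539 -0.231] [ 0.56  -0.202] [ 0.546 -0.215]
light 0.12 39 [ 0.538 -0.232] [ 0.557 -0.201] [ 0.542 -0.219]
dark 0.13 51 [ 0.539 -0.232] [ 0.558 -0.2  ] [ 0.545 -0.218]
light 0.13 45 [ 0.538 -0.232] [ 0.557 -0.2  ] [ 0.541 -0.216]
dark 0.14 58 [ 0.538 -0.233] [ 0.562 -0.2  ] [ 0.544 -0.217]
light 0.14 30 [ 0.538 -0.226] [ 0.542 -0.208] [ 0.54  -0.217]
dark 0.15 66 [ 0.537 -0.236] [ 0.56  -0.195] [ 0.544 -0.216]
light 0.15 23 [ 0.538 -0.244] [ 0.561 -0.193] [ 0.543 -0.215]
dark 0.16 216 [ 0.534 -0.252] [ 0.558 -0.18 ] [ 0.543 -0.218]
light 0.16 28 [ 0.535 -0.252] [ 0.563 -0.18 ] [ 0.544 -0.21 ]
dark 0.17 302 [ 0.535 -0.26 ] [ 0.561 -0.173] [ 0.546 -0.218]
light 0.17 20 [ 0.537 -0.261] [ 0.564 -0.172
[... 2286 characters left out ...]
536 -0.256] [ 0.561 -0.178] [ 0.542 -0.217]
light 0.16 214 [ 0.538 -0.256] [ 0.563 -0.178] [ 0.547 -0.214]
dark 0.17 9482 [ 0.534 -0.264] [ 0.564 -0.171] [ 0.547 -0.217]
light 0.17 121 [ 0.537 -0.264] [ 0.559 -0.171] [ 0.542 -0.217]
dark 0.18 11604 [ 0.532 -0.27 ] [ 0.563 -0.163] [ 0.542 -0.217]
light 0.18 158 [ 0.537 -0.271] [ 0.545 -0.164] [ 0.54  -0.216]
dark 0.19 15713 [ 0.532 -0.278] [ 0.556 -0.156] [ 0.539 -0.217]
light 0.19 71 [ 0.537 -0.278] [ 0.54  -0.157] [ 0.539 -0.259]
t 6.55 tcp [ 0.5502 -0.2164  0.0755] rot [ 180.     -0.   -179.18] j [-19.9  30.3  47.3 107.  -27.   54.6 130.5] F [-0.3 -0.1  0.1] M [-0.016  0.028  0.005] w 0.005
inc [ 0.005 -0.012 -0.031] [ 0.    -0.    -0.022]
```

```bash
python3 - <<'E'
from h import *
for n in ["side","wrist"]:
    p=snapshot(n); W=cloud(p)
    m=np.isfinite(W[...,0])&(abs(W[...,0]-.55)<.02)&(abs(W[...,1]+.217)<.02)&(W[...,2]>.09)&(W[...,2]<.13)
    Q=W[m]; h,e=np.histogram(Q[:,2],np.arange(.09,.131,.002)); print(n,[(round(float(a),3),int(b)) for a,b in zip(e,h)])
p=snapshot("side"); W=cloud(p); f=f_of(p)
Rm=R.from_euler("xyz",p["rotation"],degrees=True)
for z in (.0755,.1,.112): 
    c=Rm.inv().apply(np.array([.5502,-.2164,z])-p["position"]); print(z,c[:2]/c[2]*f+[p["cx"],p["cy"]])
cv2.imwrite("pics/g2.png",cv2.resize(p["color"][190:260,290:380],None,fx=8,fy=8,interpolation=cv2.INTER_NEAREST)[:,:,::-1])
E
```

```text
side [(0.09, 11), (0.092, 6), (0.094, 4), (0.096, 13), (0.098, 29), (0.1, 32), (0.102, 10), (0.104, 0), (0.106, 0), (0.108, 0), (0.11, 0), (0.112, 1), (0.114, 0), (0.116, 2), (0.118, 5), (0.12, 14), (0.122, 11), (0.124, 16), (0.126, 23), (0.128, 17)]
wrist [(0.09, 37), (0.092, 31), (0.094, 43), (0.096, 104), (0.098, 557), (0.1, 250), (0.102, 0), (0.104, 0), (0.106, 0), (0.108, 0), (0.11, 0), (0.112, 0), (0.114, 0), (0.116, 5), (0.118, 55), (0.12, 83), (0.122, 134), (0.124, 139), (0.126, 164), (0.128, 162)]
0.0755 [333.65087813 239.69336848]
0.1 [334.292515   230.88539298]
0.112 [334.61812013 226.41569664]
```

View pics/g2.png

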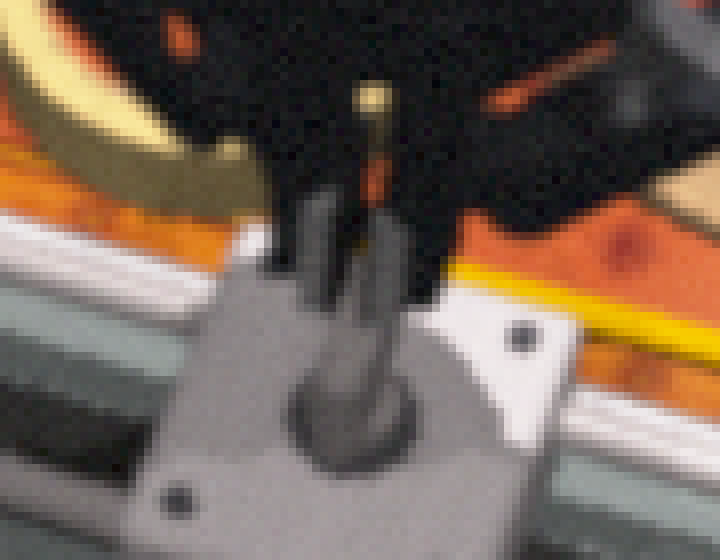

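The picture shows the fingertips (row about 228, z ≈ 0.117) closing just above the spade. The actual tips are about 41 mm higher than the reported TCP. I'll open, lower by 38 mm and check.

>>> move_arm(increments=[[0.03,0,0,0,0,0,32],[0.03,0,0,0,0,0,32],[0.03,0,0,0,0,0,32],[-0.02,0,0.2,0,0,0,32],[-0.02,0,0.4,0,0,0,32],[-0.02,0,0.55,0,0,0,32],[-0.02,0,0.7,0,0,0,32],[-0.02,0,0.7,0,0,0,32]])

```text
time_s: 7.5
tcp_pos: [0.5498, -0.2159, 0.0387]
ee_rot: [180.0, -0.2, -179.2]
contact_force: [0.1, -0.1, 0.4]
grip_width: 0.0321
grasp_force: 0.0
```

```bash
python3 - <<'E'
from h import *
for n in ["side","wrist"]:
    p=snapshot(n); W=cloud(p)
    m=np.isfinite(W[...,0])&(abs(W[...,0]-.55)<.02)&(abs(W[...,1]+.217)<.035)&(abs(W[...,1]+.217)>.010)&(W[...,2]>.07)&(W[...,2]<.13)
    Q=W[m]; h,e=np.histogram(Q[:,2],np.arange(.07,.131,.003)); print(n,[(round(float(a),3),int(b)) for a,b in zip(e,h)])
go(.552,-.217,.04,-179)
E
```

```text
side [(0.07, 1), (0.073, 0), (0.076, 1), (0.079, 3), (0.082, 8), (0.085, 19), (0.088, 30), (0.091, 24), (0.094, 27), (0.097, 22), (0.1, 24), (0.103, 22), (0.106, 27), (0.109, 22), (0.112, 17), (0.115, 31), (0.118, 18), (0.121, 26), (0.124, 33), (0.127, 30)]
wrist [(0.07, 0), (0.073, 0), (0.076, 0), (0.079, 48), (0.082, 125), (0.085, 238), (0.088, 292), (0.091, 313), (0.094, 340), (0.097, 353), (0.1, 376), (0.103, 384), (0.106, 451), (0.109, 418), (0.112, 336), (0.115, 922), (0.118, 349), (0.121, 553), (0.124, 729), (0.127, 755)]
t 7.6 tcp [ 0.5509 -0.2165  0.0401] rot [-1.8000e+02 -4.0000e-02 -1.7919e+02] j [-18.   33.2  45.  107.9 -29.7  51.4 132.3] F [-0.2  0.2 -0.4] M [-0.032  0.011  0.017] w 0.0322
inc [-0.021 -0.011  0.002] [-0.    -0.005 -0.024]
```

>>> move_arm(increments=[[-0.02,0,0,0,0,0,4],[-0.02,0,0,0,0,0,4],[-0.02,0,0,0,0,0,4],[-0.02,0,0,0,0,0,4],[-0.02,0,0,0,0,0,4],[-0.02,0,0,0,0,0,4]], force=30)

```text
time_s: 8.2
tcp_pos: [0.5529, -0.2164, 0.041]
ee_rot: [180.0, 0.1, -179.2]
contact_force: [0.3, 0.6, 2.8]
grip_width: 0.0082
grasp_force: 34.5
```

```bash
python3 -c "
from h import *
snapshot('side')
print(status.state()['grasp_force'])
go(.552,-.285,.04,-179)"
```

```text
34.602786898612976
t 8.25 tcp [ 0.5529 -0.2164  0.041 ] rot [ 1.8000e+02  7.0000e-02 -1.7917e+02] j [-18.   33.2  45.  107.7 -29.7  51.4 132.3] F [-0.7  1.   3.7] M [ 0.252  0.068 -0.005] w 0.0082
inc [ 0.038 -1.372  0.021] [ 0.     0.009 -0.021]
```

>>> move_arm(increments=[[0,-0.15,0,0,0,0,4],[0,-0.3,0,0,0,0,4],[0,-0.45,0,0,0,0,4],[0,-0.6,0,0,0,0,4],[0,-0.75,0,0,0,0,4],[0,-0.9,0,0,0,0,4],[0,-1.05,0,0,0,0,4],[0,-1.2,0,0,0,0,4],[0,-1.3,0,0,0,0,4],[0,-1.36,0,0,0,0,4]])

```text
time_s: 9.25
tcp_pos: [0.5526, -0.2826, 0.041]
ee_rot: [179.7, -0.1, -179.2]
contact_force: [-2.6, 5.6, 8.6]
grip_width: 0.008
grasp_force: 35.3
```

```bash
python3 - <<'E'
from h import *
p=snapshot("wrist"); go(.552,-.292,.04,-179)
W=cloud(p);Q=W[np.isfinite(W[...,0])]
ct=Q[(abs(Q[:,2]-.064)<.004)&(abs(Q[:,0]-.552)<.06)&(Q[:,1]>-.4)&(Q[:,1]<-.2)]
for x in (.52,.53,.545,.56,.575):
    k=np.sort(ct[abs(ct[:,0]-x)<.004][:,1]); g=np.diff(k)
    i=np.argsort(g)[-2:]; print(x,k[[0,-1]].round(4),[(k[a].round(4),k[a+1].round(4)) for a in i])
E
```

```text
t 9.3 tcp [ 0.5527 -0.2832  0.041 ] rot [ 1.7978e+02 -8.0000e-02 -1.7918e+02] j [-10.3  35.9  44.2 103.5 -30.7  53.5 138.3] F [-2.1  3.6  7.8] M [0.809 0.461 0.052] w 0.0079
inc [ 0.016 -0.176  0.019] [ 0.027 -0.01  -0.022]
0.52 [-0.3557 -0.2482] [(np.float64(-0.2879), np.float64(-0.2876)), (np.float64(-0.3266), np.float64(-0.3179))]
0.53 [-0.3557 -0.248 ] [(np.float64(-0.2906), np.float64(-0.2902)), (np.float64(-0.3267), np.float64(-0.3178))]
0.545 [-0.3561 -0.248 ] [(np.float64(-0.2864), np.float64(-0.2789)), (np.float64(-0.327), np.float64(-0.3179))]
0.56 [-0.356 -0.248] [(np.float64(-0.3267), np.float64(-0.318)), (np.float64(-0.296), np.float64(-0.2703))]
0.575 [-0.356  -0.2481] [(np.float64(-0.3267), np.float64(-0.3179)), (np.float64(-0.3066), np.float64(-0.2587))]
```

>>> move_arm(increments=[[0,-0.06,0,0,0,0,4],[0,-0.12,0,0,0,0,4],[0,-0.15,0,0,0,0,4],[0,-0.17,0,0,0,0,4],[0,-0.19,0,0,0,0,4],[0,-0.2,0,0,0,0,4],[0,-0.2,0,0,0,0,4]])

```text
time_s: 10.0
tcp_pos: [0.5526, -0.2915, 0.041]
ee_rot: [179.7, -0.1, -179.1]
contact_force: [-3.5, 5.7, 10.1]
grip_width: 0.0082
grasp_force: 35.4
```

```bash
cat >> h.py <<'E'
def mz(n=5):
    v=[]
    for _ in range(n): snapshot("side"); s=status.state(); v.append(np.r_[s["moment"],s["contact_force"],s["tcp_pos"]*1000])
    v=np.array(v); print("t",round(s["time_s"],2),"yaw",s["ee_rot"].round(2),"Mz",v[:,2].round(3),"mean",v.mean(0).round(3),"w",round(s["grip_width"]*1000,2),"j7",s["joints"][6].round(1))
E
python3 - <<'E'
from h import *
p=snapshot("wrist"); mz(3)
W=cloud(p);Q=W[np.isfinite(W[...,0])]
ct=Q[(abs(Q[:,2]-.064)<.004)&(abs(Q[:,0]-.552)<.06)&(Q[:,1]>-.4)&(Q[:,1]<-.2)]
for x in (.52,.545,.575):
    k=np.sort(ct[abs(ct[:,0]-x)<.004][:,1]); g=np.diff(k)
    i=np.argsort(g)[-2:]; print(x,k[[0,-1]].round(4),[(k[a].round(4),k[a+1].round(4)) for a in i])
E
```

```text
t 10.2 yaw [ 1.7966e+02 -1.3000e-01 -1.7912e+02] Mz [ 0.036  0.003 -0.031] mean [ 1.13800e+00  7.01000e-01  3.00000e-03 -3.36600e+00  6.10600e+00
  9.64000e+00  5.52616e+02 -2.91492e+02  4.09910e+01] w 7.68 j7 139.1
0.52 [-0.3564 -0.257 ] [(np.float64(-0.296), np.float64(-0.2956)), (np.float64(-0.2982), np.float64(-0.2979))]
0.545 [-0.3565 -0.257 ] [(np.float64(-0.2967), np.float64(-0.2963)), (np.float64(-0.2963), np.float64(-0.2879))]
0.575 [-0.3566 -0.2571] [(np.float64(-0.3566), np.float64(-0.3561)), (np.float64(-0.3158), np.float64(-0.2676))]
```

>>> move_arm(increments=[[0,-0.03,0,0,0,0,4],[0,-0.03,0,0,0,0,4],[0,-0.03,0,0,0,0,4],[0,-0.01,0,0,0,0,20],[0,-0.01,0,0,0,0,20],[0,-0.01,0,0,0,0,20],[0,-0.01,0,0,0,0,20]])

```text
time_s: 10.9
tcp_pos: [0.5529, -0.2954, 0.0401]
ee_rot: [-180.0, -0.0, -179.2]
contact_force: [0.6, -0.0, 0.1]
grip_width: 0.0197
grasp_force: 0.0
```

```bash
python3 - <<'E'
from h import *
mz(1)
p=snapshot("wrist"); W=cloud(p);Q=W[np.isfinite(W[...,0])]
ct=Q[(abs(Q[:,2]-.064)<.004)&(abs(Q[:,0]-.552)<.06)&(Q[:,1]>-.4)&(Q[:,1]<-.2)]
for x in (.52,.575):
    k=ct[abs(ct[:,0]-x)<.004][:,1]; print(x,k.min(),k.max())
sp=Q[(Q[:,2]>.094)&(Q[:,2]<.103)&(np.hypot(Q[:,0]-.552,Q[:,1]+.292)<.019)&(abs(Q[:,1]+.292)<.008)]
print(len(sp),cv2.minAreaRect((sp[:,:2]*1000).astype(np.float32)))
go(.552,-.292,.04,-179)
E
```

```text
t 10.95 yaw [-1.7997e+02 -3.0000e-02 -1.7921e+02] Mz [-0.035] mean [ 6.20000e-02 -9.00000e-03 -3.50000e-02 -7.90000e-02  6.13000e-01
 -3.19000e-01  5.52997e+02 -2.95377e+02  4.01770e+01] w 20.0 j7 139.1
0.52 -0.3563097737337376 -0.25689912735725595
0.575 -0.3565723276735145 -0.25695630435456235
1950 ((551.9258422851562, -291.24444580078125), (12.991106033325195, 32.12859344482422), 85.64350891113281)
t 11.0 tcp [ 0.5531 -0.2953  0.0402] rot [-1.7997e+02 -3.0000e-02 -1.7921e+02] j [ -9.1  36.4  44.1 102.8 -30.9  53.6 139.1] F [0.4 2.  0.2] M [-0.034 -0.024 -0.027] w 0.0203
inc [0.021 0.066 0.005] [-0.003 -0.003 -0.026]
```

>>> move_arm(increments=[[0.01,0.065,0,0,0,0,20],[0.01,0.065,0,0,0,0,20],[0.01,0.065,0,0,0,0,4],[0.01,0.065,0,0,0,0,4],[0.01,0.065,0,0,0,0,4],[0.01,0.065,0,0,0,0,4],[0.01,0.065,0,0,0,0,4]], force=30)

```text
time_s: 11.7
tcp_pos: [0.5529, -0.2915, 0.0405]
ee_rot: [180.0, 0.0, -179.2]
contact_force: [-0.2, 0.7, -0.1]
grip_width: 0.0082
grasp_force: 32.8
```

```bash
python3 -c "
from h import *
mz(3)"
```

```text
t 11.85 yaw [ 179.99   -0.   -179.17] Mz [0.053 0.012 0.087] mean [ 1.17000e-01  9.00000e-03  5.10000e-02 -1.16000e-01  5.51000e-01
  5.61000e-01  5.52868e+02 -2.91501e+02  4.04910e+01] w 8.06 j7 138.9
```

>>> move_arm(increments=[[0,0,0,0,0,0.5,4],[0,0,0,0,0,1,4],[0,0,0,0,0,1.5,4],[0,0,0,0,0,2,4],[0,0,0,0,0,2.5,4],[0,0,0,0,0,3,4],[0,0,0,0,0,3.5,4],[0,0,0,0,0,4,4],[0,0,0,0,0,4.5,4],[0,0,0,0,0,4.8,4]])

```text
time_s: 12.85
tcp_pos: [0.5527, -0.2921, 0.0405]
ee_rot: [-180.0, 0.0, 142.3]
contact_force: [-0.3, -1.0, 0.3]
grip_width: 0.0083
grasp_force: 32.8
```

```bash
python3 -c "
from h import *
mz(5)"
```

```text
t 13.1 yaw [-1.7997e+02  3.0000e-02  1.4244e+02] Mz [-0.05  -0.089 -0.076 -0.032 -0.011] mean [-8.00000e-02  2.90000e-02 -5.10000e-02 -3.46000e-01 -3.21000e-01
  1.99000e-01  5.52703e+02 -2.92150e+02  4.05160e+01] w 8.66 j7 106.1
```

```bash
sed -i 's/,"j7",s/,"tq7",round(float(s["joint_torque"][6]),3),"tq",s["joint_torque"][[0,2,4,5]].round(2),"j7",s/' h.py; python3 -c "
from h import *
mz(2)"
```

```text
t 13.2 yaw [-1.7998e+02  3.0000e-02  1.4243e+02] Mz [-0.046 -0.026] mean [-1.74000e-01 -1.00000e-02 -3.60000e-02 -4.57000e-01 -6.88000e-01
  2.78000e-01  5.52711e+02 -2.92109e+02  4.05080e+01] w 8.32 tq7 0.018 tq [-0.67 13.69 -0.16  0.23] j7 106.1
```

>>> move_arm(increments=[[0,0,0,0,0,0.2,4],[0,0,0,0,0,0.4,4],[0,0,0,0,0,0.6,4],[0,0,0,0,0,0.62,4]])

```text
time_s: 13.6
tcp_pos: [0.5527, -0.2922, 0.0405]
ee_rot: [-180.0, 0.0, 137.4]
contact_force: [-1.0, -2.3, -0.2]
grip_width: 0.0083
grasp_force: 32.8
```

```bash
python3 -c "
from h import *
mz(5)"
```

```text
t 13.85 yaw [-1.7997e+02  3.0000e-02  1.3744e+02] Mz [-0.022 -0.069 -0.093 -0.059 -0.022] mean [-4.98000e-01  9.50000e-02 -5.30000e-02 -3.47000e-01 -2.15800e+00
 -7.38000e-01  5.52646e+02 -2.92153e+02  4.05160e+01] w 8.47 tq7 0.037 tq [-1.6  13.27 -0.44  0.59] j7 101.8
```

>>> move_arm(increments=[[0,0,0,0,0,0.25,4],[0,0,0,0,0,0.5,4],[0,0,0,0,0,0.75,4],[0,0,0,0,0,0.75,4]])

```text
time_s: 14.25
tcp_pos: [0.5526, -0.2922, 0.0405]
ee_rot: [-179.9, 0.0, 131.4]
contact_force: [-0.7, -3.8, -0.7]
grip_width: 0.0083
grasp_force: 32.7
```

```bash
python3 -c "
from h import *
mz(2)"
```

```text
t 14.35 yaw [-1.7996e+02  3.0000e-02  1.3143e+02] Mz [-0.055 -0.08 ] mean [-7.94000e-01  1.20000e-01 -6.80000e-02 -4.19000e-01 -3.22500e+00
 -1.62800e+00  5.52584e+02 -2.92199e+02  4.05150e+01] w 8.25 tq7 0.027 tq [-2.42 13.03 -0.72  0.86] j7 96.7
```

>>> move_arm(increments=[[-0.01,-0.01,0,0,0,0.25,4],[-0.01,-0.01,0,0,0,0.5,4],[-0.01,-0.01,0,0,0,0.75,4],[-0.01,-0.01,0,0,0,0.75,4]])

```text
time_s: 14.75
tcp_pos: [0.5525, -0.2923, 0.0405]
ee_rot: [-180.0, -0.0, 125.4]
contact_force: [-3.6, -2.1, 0.5]
grip_width: 0.0079
grasp_force: 33.0
```

```bash
python3 -c "
from h import *
mz(2)"
```

```text
t 14.85 yaw [-1.7999e+02 -3.0000e-02  1.2545e+02] Mz [-0.029 -0.031] mean [-5.34000e-01  4.11000e-01 -3.00000e-02 -2.11600e+00 -2.52000e+00
  1.25400e+00  5.52519e+02 -2.92234e+02  4.04940e+01] w 8.19 tq7 0.027 tq [-1.98 13.47 -0.78  0.3 ] j7 91.6
```

>>> move_arm(increments=[[0,-0.01,0,0,0,0.25,4],[0,-0.01,0,0,0,0.5,4],[0,-0.01,0,0,0,0.75,4],[0,-0.01,0,0,0,0.75,4]])

```text
time_s: 15.25
tcp_pos: [0.5524, -0.2923, 0.0405]
ee_rot: [180.0, -0.0, 119.4]
contact_force: [-1.7, -1.6, 2.3]
grip_width: 0.0083
grasp_force: 33.0
```

```bash
python3 -c "
from h import *
mz(2)"
```

```text
t 15.35 yaw [ 1.7998e+02 -2.0000e-02  1.1947e+02] Mz [ 0.023 -0.033] mean [-4.04000e-01  3.99000e-01 -5.00000e-03 -1.55900e+00 -1.43600e+00
  1.63400e+00  5.52470e+02 -2.92319e+02  4.05060e+01] w 8.29 tq7 0.028 tq [-1.52 14.18 -0.62  0.15] j7 86.5
```

>>> move_arm(increments=[[0,-0.005,0,0,0,0.25,4],[0,-0.005,0,0,0,0.5,4],[0,-0.005,0,0,0,0.75,4],[0,-0.005,0,0,0,0.75,4]])

```text
time_s: 15.75
tcp_pos: [0.5524, -0.2924, 0.0405]
ee_rot: [180.0, -0.0, 113.4]
contact_force: [-1.8, -1.5, 1.0]
grip_width: 0.0084
grasp_force: 33.1
```

```bash
python3 -c "
from h import *
mz(2)"
```

```text
t 15.85 yaw [ 1.7998e+02 -3.0000e-02  1.1348e+02] Mz [-0.032 -0.071] mean [-2.53000e-01  3.35000e-01 -5.20000e-02 -1.88200e+00 -1.61500e+00
  1.86400e+00  5.52375e+02 -2.92355e+02  4.04940e+01] w 8.59 tq7 0.029 tq [-1.08 14.87 -0.47  0.02] j7 81.3
```

>>> move_arm(increments=[[-0.005,-0.005,0,0,0,0.25,4],[-0.005,-0.005,0,0,0,0.5,4],[-0.005,-0.005,0,0,0,0.75,4],[-0.005,-0.005,0,0,0,0.75,4]])

```text
time_s: 16.25
tcp_pos: [0.5523, -0.2924, 0.0405]
ee_rot: [180.0, -0.1, 107.4]
contact_force: [-1.7, -0.7, 2.4]
grip_width: 0.0084
grasp_force: 33.2
```

```bash
python3 -c "
from h import *
mz(2)"
```

```text
t 16.35 yaw [ 1.7998e+02 -6.0000e-02  1.0748e+02] Mz [ 0.019 -0.052] mean [ 7.10000e-02  3.39000e-01 -1.60000e-02 -2.08500e+00  4.86000e-01
  3.26900e+00  5.52258e+02 -2.92410e+02  4.04710e+01] w 8.0 tq7 0.029 tq [-0.3  15.7  -0.28 -0.36] j7 76.2
```

>>> move_arm(increments=[[0,-0.005,0,0,0,0.25,4],[0,-0.005,0,0,0,0.5,4],[0,-0.005,0,0,0,0.75,4],[0,-0.005,0,0,0,0.75,4]])

```text
time_s: 16.75
tcp_pos: [0.5522, -0.2925, 0.0405]
ee_rot: [180.0, -0.1, 101.4]
contact_force: [-1.3, 1.0, 3.3]
grip_width: 0.0084
grasp_force: 33.3
```

```bash
python3 -c "
from h import *
mz(2)"
```

```text
t 16.85 yaw [ 1.7997e+02 -5.0000e-02  1.0148e+02] Mz [-0.024 -0.045] mean [ 2.90000e-01  2.35000e-01 -3.40000e-02 -1.09800e+00  1.18500e+00
  3.47600e+00  5.52158e+02 -2.92472e+02  4.04760e+01] w 8.13 tq7 0.03 tq [ 0.4  16.54 -0.04 -0.58] j7 71.0
```

>>> move_arm(increments=[[0,0,0,0,0,0.25,4],[0,0,0,0,0,0.5,4],[0,0,0,0,0,0.75,4],[0,0,0,0,0,0.75,4]])

```text
time_s: 17.25
tcp_pos: [0.552, -0.2925, 0.0405]
ee_rot: [180.0, -0.1, 95.5]
contact_force: [-1.2, 2.0, 4.2]
grip_width: 0.0081
grasp_force: 33.4
```

```bash
python3 -c "
from h import *
mz(2)"
```

```text
t 17.35 yaw [ 1.7998e+02 -7.0000e-02  9.5520e+01] Mz [-0.05 -0.05] mean [ 4.26000e-01  2.55000e-01 -5.00000e-02 -1.10400e+00  2.07300e+00
  3.96600e+00  5.52054e+02 -2.92478e+02  4.04840e+01] w 8.53 tq7 0.033 tq [ 0.77 17.11  0.04 -0.78] j7 65.8
```

>>> move_arm(increments=[[0,0,0,0,0,0.25,4],[0,0,0,0,0,0.5,4],[0,0,0,0,0,0.75,4],[0,0,0,0,0,0.75,4]])

```text
time_s: 17.75
tcp_pos: [0.552, -0.2925, 0.0405]
ee_rot: [-180.0, -0.1, 89.5]
contact_force: [-1.4, 2.3, 4.9]
grip_width: 0.0085
grasp_force: 33.5
```

```bash
python3 -c "
from h import *
mz(2)"
```

```text
t 17.85 yaw [ 1.800e+02 -7.000e-02  8.953e+01] Mz [-0.005  0.006] mean [ 6.00000e-01  3.01000e-01  0.00000e+00 -1.48600e+00  2.65000e+00
  4.92000e+00  5.51967e+02 -2.92496e+02  4.04710e+01] w 8.46 tq7 0.03 tq [ 1.13 17.63  0.09 -1.01] j7 60.6
```

>>> move_arm(increments=[[0,0,0,0,0,0.25,4],[0,0,0,0,0,0.5,4],[0,0,0,0,0,0.75,4],[0,0,0,0,0,0.75,4]])

```text
time_s: 18.25
tcp_pos: [0.5518, -0.2925, 0.0405]
ee_rot: [-180.0, -0.1, 83.5]
contact_force: [-2.1, 3.4, 5.0]
grip_width: 0.0082
grasp_force: 33.5
```

```bash
python3 -c "
from h import *
mz(2)"
```

```text
t 18.35 yaw [-1.7999e+02 -7.0000e-02  8.3520e+01] Mz [-0.047 -0.05 ] mean [ 6.97000e-01  2.95000e-01 -4.80000e-02 -1.50500e+00  2.56900e+00
  5.37500e+00  5.51848e+02 -2.92502e+02  4.04610e+01] w 8.48 tq7 0.035 tq [ 1.17 17.96  0.06 -1.07] j7 55.4
```

>>> move_arm(increments=[[0,0,0,0,0,0.25,4],[0,0,0,0,0,0.5,4],[0,0,0,0,0,0.75,4],[0,0,0,0,0,0.75,4]])

```text
time_s: 18.75
tcp_pos: [0.5517, -0.2925, 0.0405]
ee_rot: [-180.0, -0.1, 77.5]
contact_force: [-2.6, 2.7, 5.2]
grip_width: 0.0082
grasp_force: 33.6
```

```bash
python3 -c "
from h import *
mz(2)"
```

```text
t 18.85 yaw [-1.7997e+02 -7.0000e-02  7.7520e+01] Mz [-0.035 -0.014] mean [ 7.02000e-01  3.54000e-01 -2.50000e-02 -1.25100e+00  2.38400e+00
  4.66300e+00  5.51757e+02 -2.92482e+02  4.04670e+01] w 8.35 tq7 0.035 tq [ 1.18 18.29  0.02 -1.12] j7 50.1
```

>>> move_arm(increments=[[0,0,0,0,0,0.25,4],[0,0,0,0,0,0.5,4],[0,0,0,0,0,0.75,4],[0,0,0,0,0,0.75,4]])

```text
time_s: 19.25
tcp_pos: [0.5516, -0.2925, 0.0405]
ee_rot: [-179.9, -0.1, 71.5]
contact_force: [-2.0, 3.1, 6.0]
grip_width: 0.0085
grasp_force: 33.6
```

```bash
python3 -c "
from h import *
mz(2)"
```

```text
t 19.35 yaw [-1.7995e+02 -7.0000e-02  7.1520e+01] Mz [-0.032 -0.032] mean [ 6.85000e-01  3.65000e-01 -3.20000e-02 -1.84400e+00  3.00500e+00
  4.86300e+00  5.51647e+02 -2.92480e+02  4.04720e+01] w 7.91 tq7 0.028 tq [ 1.210e+00  1.861e+01 -1.000e-02 -1.170e+00] j7 44.8
```

>>> move_arm(increments=[[0,0,0,0,0,0.25,4],[0,0,0,0,0,0.5,4],[0,0,0,0,0,0.75,4],[0,0,0,0,0,0.75,4]])

```text
time_s: 19.75
tcp_pos: [0.5516, -0.2924, 0.0405]
ee_rot: [-179.9, -0.1, 65.5]
contact_force: [-2.6, 2.9, 5.0]
grip_width: 0.0084
grasp_force: 33.6
```

```bash
python3 -c "
from h import *
mz(2)"
```

```text
t 19.85 yaw [-1.7992e+02 -6.0000e-02  6.5540e+01] Mz [0.049 0.022] mean [ 6.97000e-01  3.91000e-01  3.60000e-02 -2.41100e+00  3.79200e+00
  5.35600e+00  5.51530e+02 -2.92457e+02  4.04710e+01] w 8.46 tq7 -0.064 tq [ 1.31 18.95 -0.1  -1.2 ] j7 39.5
```

Torque has stepped by about 0.09 N m, so the screw has touched bottom about 2.7° back. I'll add 2.4° and hold.

>>> move_arm(increments=[[0,0,0,0,0,0.1,4],[0,0,0,0,0,0.2,4],[0,0,0,0,0,0.3,4],[0,0,0,0,0,0.3,4],[0,0,0,0,0,0.3,4]])

```text
time_s: 20.35
tcp_pos: [0.5515, -0.2924, 0.0404]
ee_rot: [-179.9, -0.1, 63.2]
contact_force: [-2.5, 2.9, 5.1]
grip_width: 0.0081
grasp_force: 33.6
```

```bash
python3 -c "
from h import *
mz(5)"
```

```text
t 20.6 yaw [-1.7992e+02 -6.0000e-02  6.3160e+01] Mz [0.131 0.15  0.133 0.051 0.093] mean [ 6.95000e-01  4.12000e-01  1.12000e-01 -2.50900e+00  3.88800e+00
  5.18400e+00  5.51513e+02 -2.92411e+02  4.04610e+01] w 8.56 tq7 -0.122 tq [ 1.38 19.1  -0.14 -1.21] j7 37.4
```

>>> move_arm(increments=[[0,0,0,0,0,0.1,4],[0,0,0,0,0,0.2,4],[0,0,0,0,0,0.2,4],[0,0,0,0,0,0.2,4],[0,0,0,0,0,0.2,4]])

```text
time_s: 21.1
tcp_pos: [0.5515, -0.2924, 0.0405]
ee_rot: [-179.9, -0.1, 61.6]
contact_force: [-2.5, 3.9, 4.9]
grip_width: 0.0082
grasp_force: 33.6
```

```bash
python3 -c "
from h import *
mz(4)"
```

```text
t 21.3 yaw [-1.7991e+02 -5.0000e-02  6.1570e+01] Mz [0.151 0.166 0.149 0.129] mean [ 7.19000e-01  4.15000e-01  1.49000e-01 -2.41400e+00  3.36100e+00
  5.75000e+00  5.51493e+02 -2.92418e+02  4.04750e+01] w 8.41 tq7 -0.154 tq [ 1.42 19.19 -0.17 -1.22] j7 36.0
```

>>> move_arm(increments=[[0,0,0,0,0,-0.3,4],[0,0,0,0,0,-0.9,4],[0,0,0,0,0,-1.6,4],[0,0,0,0,0,-2.3,4],[0,0,0,0,0,-3,4],[0,0,0,0,0,-3.7,4],[0,0,0,0,0,-4.4,4],[0,0,0,0,0,-5.1,4],[0,0,0,0,0,-5.7,4],[0,0,0,0,0,-6,4]])

```text
time_s: 22.3
tcp_pos: [0.5523, -0.2925, 0.0405]
ee_rot: [179.9, -0.0, 109.7]
contact_force: [-0.7, 2.7, 4.6]
grip_width: 0.0082
grasp_force: 33.4
```

```bash
python3 -c "
from h import *
mz(2)"
```

```text
t 22.4 yaw [ 1.7993e+02 -6.0000e-02  1.0953e+02] Mz [0.024 0.065] mean [ 6.14000e-01  1.96000e-01  4.50000e-02 -6.01000e-01  2.81100e+00
  4.03200e+00  5.52278e+02 -2.92433e+02  4.04590e+01] w 8.08 tq7 0.09 tq [ 1.42 16.7   0.25 -0.88] j7 78.0
```

>>> move_arm(increments=[[0,0,0,0,0,-0.6,4],[0,0,0,0,0,-1.3,4],[0,0,0,0,0,-2,4],[0,0,0,0,0,-2.7,4],[0,0,0,0,0,-3.4,4],[0,0,0,0,0,-4.1,4],[0,0,0,0,0,-4.8,4],[0,0,0,0,0,-5.5,4],[0,0,0,0,0,-6,4],[0,0,0,0,0,-6.2,4]])

```text
time_s: 23.4
tcp_pos: [0.5528, -0.2919, 0.0405]
ee_rot: [179.9, 0.0, 159.2]
contact_force: [0.9, 4.3, 4.5]
grip_width: 0.0082
grasp_force: 33.4
```

```bash
python3 -c "
from h import *
mz(3)"
```

```text
t 23.55 yaw [1.7989e+02 3.0000e-02 1.5905e+02] Mz [-0.028  0.025  0.051] mean [ 9.78000e-01 -1.18000e-01  1.60000e-02  7.62000e-01  4.17700e+00
  3.99000e+00  5.52846e+02 -2.91897e+02  4.04680e+01] w 8.64 tq7 -0.014 tq [ 2.89 14.82  0.92 -0.99] j7 120.5
```

>>> move_arm(increments=[[0,0,0,0,0,0,30],[0,0,0,0,0,0,30],[0,0,0,0,0,0,30],[0,0,0,0,0,0,30],[0,0,-0.3,0,0,0,30],[0,0,-0.8,0,0,0,30],[0,0,-1.4,0,0,0,30],[0,0,-2,0,0,0,30],[0,0,-2.6,0,0,0,30],[0,0,-2.6,0,0,0,30]])

```text
time_s: 24.55
tcp_pos: [0.5547, -0.2964, 0.1767]
ee_rot: [-179.9, 0.6, 159.0]
contact_force: [1.3, 0.4, 1.1]
grip_width: 0.0298
grasp_force: 0.0
```

```bash
python3 - <<'E'
from h import *
mz(2)
p=snapshot("wrist"); W=cloud(p);Q=W[np.isfinite(W[...,0])]
ct=Q[(abs(Q[:,2]-.064)<.004)&(abs(Q[:,0]-.552)<.06)&(Q[:,1]>-.4)&(Q[:,1]<-.2)]
for x in (.52,.575):
    k=ct[abs(ct[:,0]-x)<.004][:,1]; print(x,k.min(),k.max(),np.diff(np.sort(k)).max())
sp=Q[(Q[:,2]>.094)&(Q[:,2]<.103)&(np.hypot(Q[:,0]-.552,Q[:,1]+.292)<.02)]
print(len(sp),cv2.minAreaRect((sp[:,:2]*1000).astype(np.float32)))
cv2.imwrite("pics/end.png",p["color"][:,:,::-1])
E
```

```text
t 24.65 yaw [1.7999e+02 1.6000e-01 1.5904e+02] Mz [-0.    0.04] mean [ 2.40000e-02 -4.00000e-03  2.00000e-02  2.56000e-01  1.43000e-01
 -6.50000e-02  5.52887e+02 -2.94443e+02  1.73193e+02] w 29.86 tq7 -0.006 tq [ 0.14 12.19  0.03 -0.06] j7 115.1
0.52 -0.355769365845719 -0.2568456412480222 0.0005238613735759623
0.575 -0.3563256761220137 -0.25698295446943564 0.007037239813515561
542 ((552.4852294921875, -291.6102294921875), (9.649867057800293, 32.18012237548828), 68.8945541381836)
```

View pics/end.png

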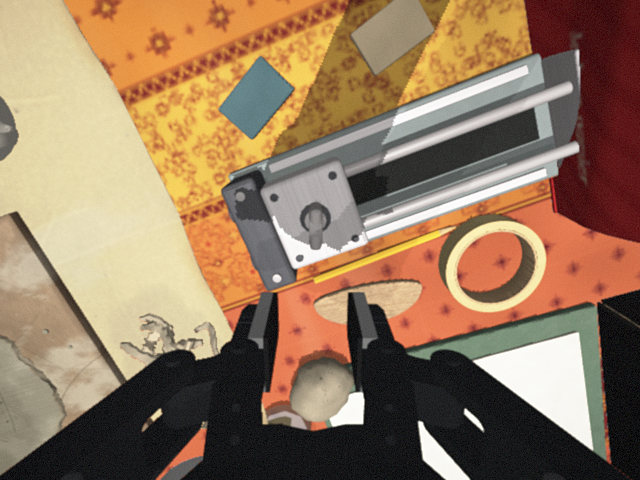

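The picture shows the carriage flush against the dark end block (contact edge near px (275,220)). The spade at px (315,225) stands at yaw 159°, about 90° back from first touch (68–70°). The gripper is clear and the tiles, kidney, tape and pencil look undisturbed, so I'm handing in.

```bash
python3 -c "
from h import *
print(r.finish_job())"
```

```text
the job is handed in; nothing more can be done
None
```

I handed the job in with the carriage home, the thumbscrew bottomed at roughly 0.15 N m, then backed off about 90° and released; the bystanders looked undisturbed and no verdict came back.

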